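# Torque the boom foot's bolt until the wrench breaks over

## Task

A break-over torque wrench is already seated on the bolt of one of the two microphone-boom feet. Swing its grip clockwise (seen from above) to run the bolt home and go on until the wrench's hinge breaks over, so that the handle is clearly kinked, by about 20 degrees; stop there, well short of folding the hinge to its end stop at 45 degrees, and let go. Do not turn the plain rigid ratchet on the other foot.

Things in the scene. Friction and masses are not known exactly. Their poses are not given: they have to be found in the camera images.
- bolt_turn (a joint): Angle of the torque wrench's head and bolt, rad, growing clockwise seen from above. Starts at 0 to 0.35, turns lightly (about 2 N at the grip) to 0.6: bolt home, dead stop. Stays where left. The upright bolt is 165 mm from the grip's centre, in a grey foot plate (135 x 90 x 12 mm) whose post (30 mm wide, top 62 mm above the bench) stands 58 mm beyond the bolt, away from the robot.
- breakover (a joint): Bend of the torque wrench's hinge, rad: 0 straight, growing as the handle bends clockwise (from above) relative to the head; end stop 0.8. Upright hinge pin in a fork, 50 mm from the bolt's axis, 115 mm from the grip's centre. Stays straight until the bolt is home, then gives way at about 11 N pushed sideways at the grip, bends on under the same push and stays where left.
- torque_grip (a point): Centre of the torque wrench's grip: dark ribbed level cylinder, 24 mm thick, 94 mm long, its axis 45 mm above the bench, free space under and around it. A 16 mm steel tube leads on to the hinge fork; the wrench is 240 mm long. x axis: level, along the handle to the hinge (while straight, to the bolt); z up. Told by the fork and pin near its head and the thick grip.
- ratchet_grip (a point): Point on the handle of the plain ratchet on the other, equal foot, 165 mm from its bolt, 45 mm above the bench; x axis along the handle to its bolt. Slim rigid steel handle, 13 to 18 mm thick, no hinge, round 42 mm head. Not to be turned: it swings about its bolt if pushed. Either tool may be on the left or the right foot.

How it is judged:
At the end, for the whole second after the job is handed in: The bolt is home (bolt_turn above 0.55 rad), the wrench's hinge is left bent by 0.15 to 0.60 rad (9 to 34 degrees) and at rest (value of joint bolt_turn above 0.55 rad and value of joint breakover between 0.15 and 0.6 rad and velocity of joint breakover between -0.05 and 0.05 rad/s); the robot touches nothing.
It fails at once if the hinge is folded nearly to its end stop (over 0.70 rad) (value of joint breakover above 0.7 rad).
It fails at once if the plain ratchet is turned (its handle moved over 25 mm) (distance of ratchet_grip from where it was at the start of the episode above 0.025 m).
It also fails if it takes over 37 s, if anything falls off the work surface, if the arm or the gripper's body presses on something with over 40 N, if the wrist force passes 120 N, or if a joint passes its speed limit or range.

## Robot

A 6-joint arm with a two-finger parallel gripper is mounted at the origin on the work surface. World frame = base frame: x ahead of the robot, y to its left, z up, the work surface at z = 0. Lengths are in m, angles in rad, forces in N, time in s.
With the tool pointing down it reaches from about 0.35 to 0.775 m from the base axis. Payload 5.5 kg.
Tool frame: the origin (TCP) lies midway between the tips of the shut fingers; the grasp point (between the pads) lies 19 mm behind it; z points along the fingers, y is the line along which they close (so a half turn about z gives the same grasp; the last joint's range is limited). The gripper opens to 85 mm and grips with 20 to 120 N. Pads are 22 mm wide; open, the fingers measure 114 mm over their backs; the gripper's body (76 mm by 85 mm) begins 54 mm behind the grasp point. The pads swing forward as they close: fully open they stand 13 mm farther back than shut.
Start: joints at [-1.346, 0.313, 0.046, 1.304, 0, 1.431], TCP at [0.205, -0.537, 0.197] pointing down, gripper open.
Joint ranges: [-2.76, 2.76], [-0.86, 1.69], [-1.03, 1.26], [-2.2, 2.34], [-1.47, 1.5], [-3.14, 3.14]. Speed limits (rad/s): [2.57, 2.57, 3.14, 3.14, 3.14, 3.14].

## Interface

Orientations are given as a unit quaternion [w, x, y, z].
In Python, from workcell import env gives the robot as it stands.
- The arm moves only by the tool move_arm, never from a script. Its argument "targets" is a list of rows, each a list of 3 entries, a list of its own where there are three numbers: the shift along the tool's x, y, z in mm, then the turn, a rotation vector about the tool's x, y, z in units of 10 degrees (1.0 is 10 degrees), then the closure, from -1 (fully open) to 1 (shut). In form: [[[dx, dy, dz], [ax, ay, az], gripper], ...]. A call has 1 to 5 rows; each row is the pose to reach, as a shift and turn from the pose commanded when the call began, along the tool's axes at that moment; what a row does not reach only later rows make up. A row lasts 1/8 s, in which the tool goes at most 62.5 mm and 10.7 degrees, less where a joint would pass 70% of its speed; a pose out of reach is approached as far as the arm can. A call with a gripper value outside its range is refused whole. The fingers move at their own pace and stop on an object; "squeeze" is the grip in N (left out, the last holds). Time passes only in rows, so rows that repeat a pose let the fingers close. It gives the time, the measured TCP pose, the force, the opening and the grip force at its end, in the units of the state.
- env.get_state(): the state, without advancing time (a new reading comes with each control period).
- env.read_camera(name): name is "scene" or "top"; returns a dict with "pixels" (384x512x3 uint8, red, green, blue), "fovy" (degrees; the focal length in pixels is half the picture's height over the tangent of half this angle, whatever the lens; pixels are square), "cx", "cy" (the principal point, pixels), "extrinsics" (4x4, takes a point from world to camera coordinates). Camera axes: x right, y up, looking along -z (the intrinsics and any distortion apply to the point x, -y, -z); pixel columns grow to the right and rows downward; lengths in m; the calibration is good to about 2 mm. A picture is of the moment at which its call begins. There is no depth.
- env.hand_in(): hands the job in; it is judged then, once.
Trained networks look in a picture, given as the dict that the camera call returned (one of the last four; its "shot" number tells which), for a name from the list of things; names that differ only in an ending like _2 or _b are one class to them, and where a whole thing is asked for, a point or a joint stands for the part that bears it (a point fixed in the world has none). Each returns a list of dicts, best first, with "confidence" (0 to 1); they miss things now and then, are a little off and sometimes report something else, mostly with a low value. They report only what shows in the picture. A call takes as long as a camera call.
- env.spot_in(thing, picture): "centre" ([x, y, z] in m, in world coordinates, good to about 4 mm: the middle of the surface that is visible of it).
- env.regions_of(thing, picture): "mask" (384x512 bool, what is visible of it).
- env.landmark_of(thing, picture): "centre" ([x, y, z] in m, in world coordinates, good to about 4 mm: a listed point, or the origin of a listed thing).
The state is a dict: "clock": time; "joint_pos": joint angles; "qvel": joint speeds; "tau": joint torques, N m; "tcp_pos": TCP position; "orientation": TCP orientation; "wrist_force": force on the tool from outside, world axes, zero at the start; "ft_torque": the same for the moment, N m; "finger_gap": finger opening in m; "grip_force": force on a finger pad.
Only numpy, scipy, OpenCV 4.12 (cv2) and the standard library are available. Lean on these libraries where they do the work, as an engineer would, in place of code of your own. Each camera call takes 0.05 s, during which the arm holds its last target. There are 200 camera calls.

## Working session

There is one attempt and no reset: what is moved stays moved. The work goes in short steps, Python scripts to look and compute and a tool call to move; the robot and the scene stay as the last step left them, time stands still between calls to the robot, and variables do not carry over. Pictures are saved under pics/ and viewed, at most 10 in all, crops included, and the job is handed in when it is done.

Besides the shell and the picture viewer there is one more tool, called after ">>>" in YAML: its name, and indented under it one key for each argument. move_arm: Moves the arm, as the interface text tells. Its arguments: {"type":"object","properties":{"targets":{"type":"array","items":{"type":"array"}},"squeeze":{"type":"number"}},"required":["targets"]}

```bash
mkdir -p pics; python3 - <<'E'
from workcell import env
import cv2, numpy as np
for n in ("top","scene"):
    p=env.read_camera(n)
    cv2.imwrite(f"pics/{n}0.png",cv2.cvtColor(p["pixels"],cv2.COLOR_RGB2BGR))
    for t in ("torque_grip","ratchet_grip"):
        print(n,t,[(np.round(d["centre"],4).tolist(),round(d["confidence"],2)) for d in env.landmark_of(t,p)])
    for t in ("bolt_turn","breakover","torque_grip"):
        print(n,t,'spot',[(np.round(d["centre"],4).tolist(),round(d["confidence"],2)) for d in env.spot_in(t,p)])
        print(n,t,'lm',[(np.round(d["centre"],4).tolist(),round(d["confidence"],2)) for d in env.landmark_of(t,p)])
s=env.get_state(); print(s)
E
```

```text
top torque_grip [([0.5821, -0.0114, 0.0477], 0.64)]
top ratchet_grip [([0.4559, -0.3239, 0.042], 0.55)]
top bolt_turn spot [([0.6024, 0.0383, 0.0541], 0.75)]Traceback (most recent call last):
  File "<stdin>", line 10, in <module>
ValueError: it knows: ratchet_grip, torque_grip
```

```bash
python3 - <<'E'
from workcell import env
import cv2, numpy as np
for n in ("top","scene"):
    p=env.read_camera(n)
    cv2.imwrite(f"pics/{n}1.png",cv2.cvtColor(p["pixels"],cv2.COLOR_RGB2BGR))
    for t in ("torque_grip","ratchet_grip"):
        print(n,t,[(np.round(d["centre"],4).tolist(),round(d["confidence"],2)) for d in env.landmark_of(t,p)])
    for t in ("bolt_turn","breakover","torque_grip","ratchet_grip"):
        print(n,t,'spot',[(np.round(d["centre"],4).tolist(),round(d["confidence"],2)) for d in env.spot_in(t,p)])
s=env.get_state(); print(s)
E
```

```text
top torque_grip [([0.5816, -0.0087, 0.049], 0.85)]
top ratchet_grip [([0.4565, -0.3239, 0.0404], 0.69)]
top bolt_turn spot [([0.6018, 0.0395, 0.0539], 0.84)]
top breakover spot [([0.5869, 0.0035, 0.0512], 0.96)]
top torque_grip spot [([0.588, 0.0024, 0.0549], 0.78)]
top ratchet_grip spot [([0.5025, -0.2529, 0.0498], 0.56)]
scene torque_grip [([0.5779, -0.0125, 0.0476], 0.7)]
scene ratchet_grip [([0.4557, -0.3228, 0.044], 0.61)]
scene bolt_turn spot [([0.6126, 0.0601, 0.0525], 0.85)]
scene breakover spot [([0.5914, 0.0111, 0.05], 0.65)]
scene torque_grip spot [([0.5219, -0.2318, 0.0505], 0.52)]
scene ratchet_grip spot [([0.5203, -0.2295, 0.0511], 0.68)]
{'clock': 0.9, 'joint_pos': array([-1.34562856e+00,  3.13158841e-01,  4.61166534e-02,  1.30364332e+00,
        1.66438210e-05,  1.43120002e+00]), 'qvel': array([ 0.00017733, -0.00216904,  0.0001004 , -0.0002598 , -0.00041991,
       -0.00257835]), 'tau': array([-7.88309862e-04, -4.80448115e+01,  2.98812890e+01, -1.84827411e-05,
       -2.45897481e-04, -3.71452074e-06]), 'tcp_pos': array([ 0.20512516, -0.53720432,  0.19705344]), 'orientation': array([5.50039351e-05, 9.83414446e-01, 1.81372613e-01, 1.06843540e-05]), 'wrist_force': array([ 0.07113675, -0.28759789, -0.6830957 ]), 'ft_torque': array([-0.02422181, -0.01516324, -0.00604537]), 'grip_force': 0.0, 'finger_gap': 0.0857477095458879}
```

View pics/top0.png

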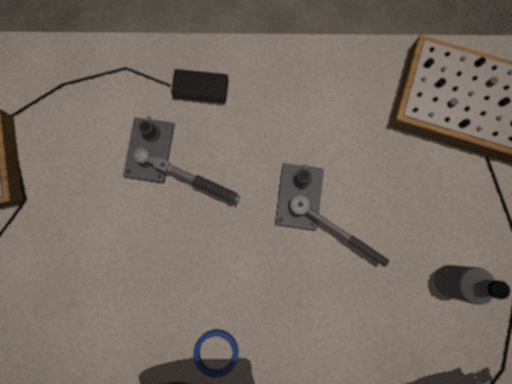

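View pics/scene1.png

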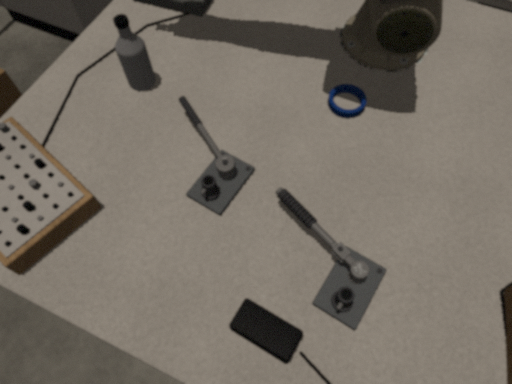

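The top view shows the torque wrench on the left foot: bolt at about (142,156), fork at (163,163), ribbed grip around (215,190). The plain ratchet is on the right foot, with its head at (300,205). The scene view agrees, with the torque grip at (297,208) and its bolt at (359,269). Next I'll measure the axis.

```bash
cat > h.py <<'E'
from workcell import env
import cv2, numpy as np
from scipy.spatial.transform import Rotation as R
def back(p,uv,z):
    f=p["pixels"].shape[0]/2/np.tan(np.radians(p["fovy"])/2)
    K=np.array([[f,0,p["cx"]],[0,f,p["cy"]],[0,0,1]])
    d=np.array(p.get("distortion",np.zeros(5)),float)
    n=cv2.undistortPoints(np.array(uv,float).reshape(-1,1,2),K,d).reshape(-1,2)
    E=np.array(p["extrinsics"]); c=-E[:3,:3].T@E[:3,3]
    r=np.c_[n[:,0],-n[:,1],-np.ones(len(n))]@E[:3,:3]
    return c+r*((z-c[2])/r[:,2])[:,None]
def axis(p,thing,z):
    m=env.regions_of(thing,p)[0]["mask"]
    v,u=np.nonzero(m); P=back(p,np.c_[u,v],z)[:,:2]
    vx,vy,x0,y0=cv2.fitLine(P.astype(np.float32),cv2.DIST_HUBER,0,.001,.001).ravel()
    t=(P-[x0,y0])@[vx,vy]
    return np.array([x0,y0])+np.outer([t.min(),t.max()],[vx,vy]), np.degrees(np.arctan2(vy,vx)), m
E
python3 - <<'E'
from h import *
p=env.read_camera("top"); print({k:v for k,v in p.items() if k not in("pixels","extrinsics")})
print("px bolt,hinge,grip",back(p,[[142,156],[163,163],[215,190],[238,200]],.05).round(4).tolist())
for t in("breakover","bolt_turn"):
    e,a,m=axis(p,t,.047); print(t,e.round(4).tolist(),a,m.sum())
im=cv2.cvtColor(p["pixels"],cv2.COLOR_RGB2BGR)[105:225,105:265]
m=m[105:225,105:265].astype(np.uint8)
im=cv2.resize(im,None,fx=5,fy=5,interpolation=cv2.INTER_CUBIC)
cv2.imwrite("pics/crop2.png",im)
E
```

```text
{'fovy': 49.42565005828829, 'cx': 257.2561949850907, 'cy': 185.173341907786, 'shot': 4}
px bolt,hinge,grip [[0.6463, 0.141, 0.05], [0.6319, 0.0969, 0.05], [0.5764, -0.0116, 0.05], [0.5562, -0.0589, 0.05]]
breakover [[0.5559, -0.0605], [0.624, 0.088]] 65.38768 789
bolt_turn [[0.5566, -0.0599], [0.6553, 0.1588]] 65.70827 1279
```

View pics/crop2.png

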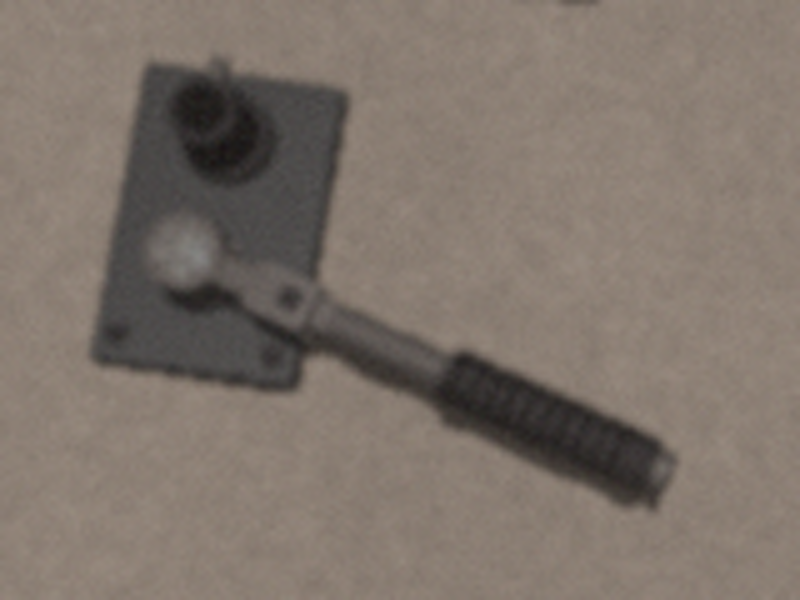

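The pixels and landmarks agree: grip about (0.580,-0.010), bolt (0.648,0.140), handle axis at 65.5°. I'll straddle the grip with half-open fingers and push with one pad. First I move above it.

>>> move_arm:
  targets:
    - [[538,-358,0],[0,0,-4.46],-0.2]
    - [[538,-358,0],[0,0,-4.46],-0.2]
    - [[538,-358,0],[0,0,-4.46],-0.2]
    - [[538,-358,0],[0,0,-4.46],-0.2]
    - [[538,-358,0],[0,0,-4.46],-0.2]
  squeeze: 30

```text
clock: 1.68
tcp_pos: [0.3874, -0.2811, 0.1973]
orientation: [0.001, 0.841, 0.542, 0.0]
wrist_force: [1.0, -0.2, -0.2]
finger_gap: 0.0511
grip_force: 0.0
```

```bash
cat >> h.py <<'E'
def go(x,y,z,a):
    "shift (mm) and turn (10deg) to world TCP x,y,z with tool x at world angle a (deg)"
    s=env.get_state(); q=s["orientation"]; r=R.from_quat([q[1],q[2],q[3],q[0]])
    g=R.from_euler("z",a,degrees=True)*R.from_euler("x",180,degrees=True)
    print("t",round(s["clock"],2),"tcp",s["tcp_pos"].round(4),"F",s["wrist_force"].round(1),"gap",round(s["finger_gap"],3),
     "shift",(r.inv().apply(np.array([x,y,z])-s["tcp_pos"])*1e3).round(1),"turn",(np.degrees((r.inv()*g).as_rotvec())/10).round(2))
E
python3 -c "
from h import *
go(.580,-.0105,.15,65.5)"
```

```text
t 1.68 tcp [ 0.3874 -0.2811  0.1973] F [ 1.  -0.2 -0.2] gap 0.051 shift [326.   63.6  47.2] turn [0.01 0.   0.01]
```

>>> move_arm:
  targets:
    - [[60,12,10],[0,0,0],-0.2]
    - [[120,24,20],[0,0,0],-0.2]
    - [[180,36,30],[0,0,0],-0.2]
    - [[240,48,40],[0,0,0],-0.2]
    - [[300,58,47],[0,0,0],-0.2]

```text
clock: 2.3
tcp_pos: [0.5647, -0.0319, 0.1497]
orientation: [0.0, 0.841, 0.541, 0.0]
wrist_force: [0.9, -0.8, -0.1]
finger_gap: 0.0508
grip_force: 0.0
```

```bash
python3 -c "
from h import *
p=env.read_camera('scene'); p=env.read_camera('scene')
print([d['centre'].round(4) if hasattr(d['centre'],'round') else d['centre'] for d in env.landmark_of('torque_grip',p)])
go(.580,-.0105,.15,65.5)"
```

```text
[]
t 2.45 tcp [ 0.5644 -0.031   0.1491] F [-0.4 -0.9 -0.4] gap 0.051 shift [25.1  5.9 -0.9] turn [-0.01  0.    0.03]
```

>>> move_arm:
  targets:
    - [[25,6,30],[0,0,0],-0.2]
    - [[25,6,70],[0,0,0],-0.2]
    - [[25,6,100],[0,0,0],-0.2]
    - [[25,6,125],[0,0,0],-0.2]
    - [[25,6,125],[0,0,0],-0.2]

```text
clock: 3.08
tcp_pos: [0.577, -0.0144, 0.0233]
orientation: [-0.001, 0.841, 0.54, -0.002]
wrist_force: [0.3, -0.7, 1.4]
finger_gap: 0.0514
grip_force: 0.0
```

```bash
python3 -c "
from h import *
p=env.read_camera('scene')
im=cv2.cvtColor(p['pixels'],cv2.COLOR_RGB2BGR)[120:340,220:460]
cv2.imwrite('pics/s3.png',cv2.resize(im,None,fx=2.7,fy=2.7))
go(.580,-.0105,.024,65.5)"
```

```text
t 3.12 tcp [ 0.5784 -0.0144  0.0248] F [0.7 0.  0.7] gap 0.051 shift [ 4.2 -0.2  0.8] turn [-0.01  0.   -0.01]
```

View pics/s3.png

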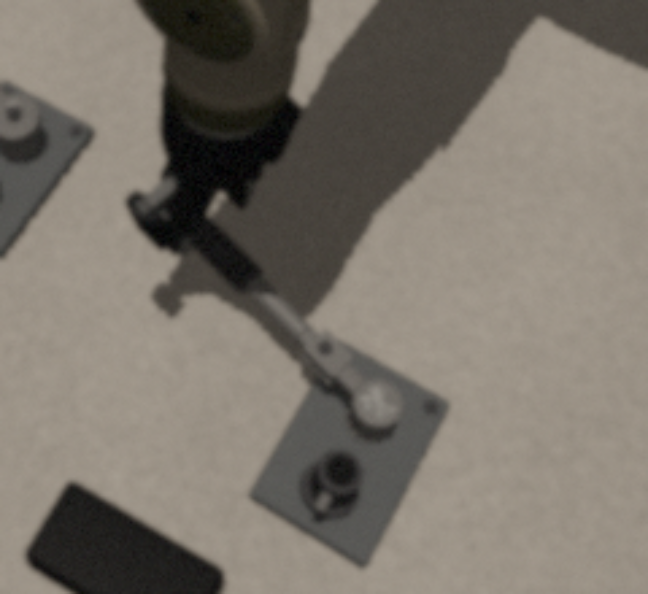

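The fingers straddle the grip, with no contact yet. I'll swing 14° about the bolt.

>>> move_arm:
  targets:
    - [[0,-10,0],[0,0,0],-0.2]
    - [[1,-24,0],[0,0,0.4],-0.2]
    - [[3,-36,0],[0,0,0.8],-0.2]
    - [[6,-47,0],[0,0,1.2],-0.2]
    - [[8,-53,0],[0,0,1.4],-0.2]

```text
clock: 3.75
tcp_pos: [0.5344, 0.0161, 0.0266]
orientation: [0.001, 0.901, 0.434, 0.001]
wrist_force: [0.0, 0.5, -0.6]
finger_gap: 0.051
grip_force: 0.0
```

```bash
cat >> h.py <<'E'
B=np.array([.648,.140]); L=.166
def arc(a,d=.013):
    x=np.array([np.cos(np.radians(a)),np.sin(np.radians(a))]); t=B-L*x-d*np.array([x[1],-x[0]])
    go(t[0],t[1],.024,a)
def push():
    s=env.get_state(); q=s["orientation"]; r=R.from_quat([q[1],q[2],q[3],q[0]]); x=r.apply([1,0,0])
    print("F tool",r.inv().apply(s["wrist_force"]).round(1),"tool x deg",np.degrees(np.arctan2(x[1],x[0])).round(1))
def wrench():
    p=env.read_camera("top")
    for t in("breakover","bolt_turn"):
        r=env.regions_of(t,p)
        if r: e,a,m=axis(p,t,.047); print(t,e.round(4).tolist(),a.round(1),m.sum())
    return p
E
python3 -c "
from h import *
push(); arc(51.5); push(); p=wrench(); push()
cv2.imwrite('pics/t4.png',cv2.resize(cv2.cvtColor(p['pixels'],cv2.COLOR_RGB2BGR)[105:265,105:265],None,fx=3.5,fy=3.5))
"
```

```text
F tool [ 0.4 -0.3  0.6] tool x deg 51.4
t 3.75 tcp [0.5344 0.0161 0.0266] F [ 0.   0.5 -0.6] gap 0.051 shift [ 1.7 -1.2  2.6] turn [ 0.01 -0.01 -0.01]
F tool [ 0.4 -0.3  0.6] tool x deg 51.4
breakover [[0.5556, -0.0604], [0.5927, 0.0161]] 64.1 266
bolt_turn [[0.5551, -0.0603], [0.5962, 0.0169]] 62.0 282
F tool [-0.7 -0.2  0.6] tool x deg 51.5
```

View pics/t4.png

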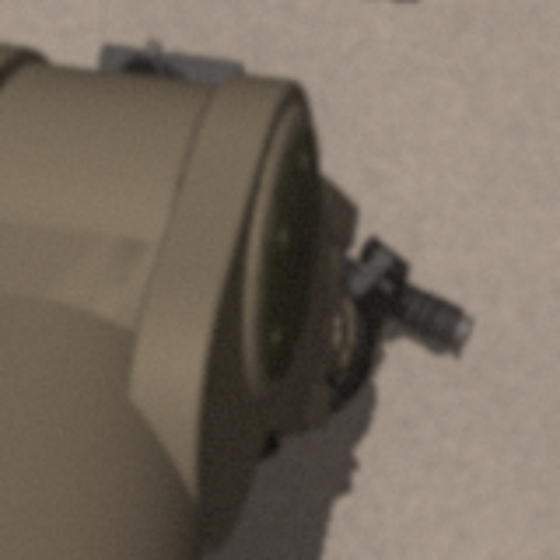

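The wrench doesn't seem to have moved: its end is still at about (238,199). I'll project the pads into both pictures to see where the fingers really are.

```bash
cat >> h.py <<'E'
def proj(p,X):
    f=p["pixels"].shape[0]/2/np.tan(np.radians(p["fovy"])/2); E=np.array(p["extrinsics"])
    c=np.atleast_2d(X)@E[:3,:3].T+E[:3,3]
    return np.c_[p["cx"]+f*c[:,0]/-c[:,2], p["cy"]-f*c[:,1]/-c[:,2]]
E
python3 - <<'E'
from h import *
s=env.get_state(); q=s["orientation"]; r=R.from_quat([q[1],q[2],q[3],q[0]])
ims=[]
for n,c in(("top",(150,105)),("scene",(230,130))):
    p=env.read_camera(n); im=cv2.cvtColor(p["pixels"],cv2.COLOR_RGB2BGR)
    k=3; im=cv2.resize(im[c[1]:c[1]+160,c[0]:c[0]+130],None,fx=k,fy=k,interpolation=cv2.INTER_CUBIC)
    im=cv2.convertScaleAbs(im,alpha=1.8)
    for off,col in(((0,0,0),(0,0,255)),((0,.0255,-.019),(0,255,0)),((0,-.0255,-.019),(255,0,0))):
        u=proj(p,s["tcp_pos"]+r.apply(off))[0]; cv2.circle(im,tuple(int(v) for v in(u-c)*k),4,col,1)
    ims.append(im)
cv2.imwrite("pics/b5.png",np.hstack(ims))
E
```

```text
(no output)
```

View pics/b5.png

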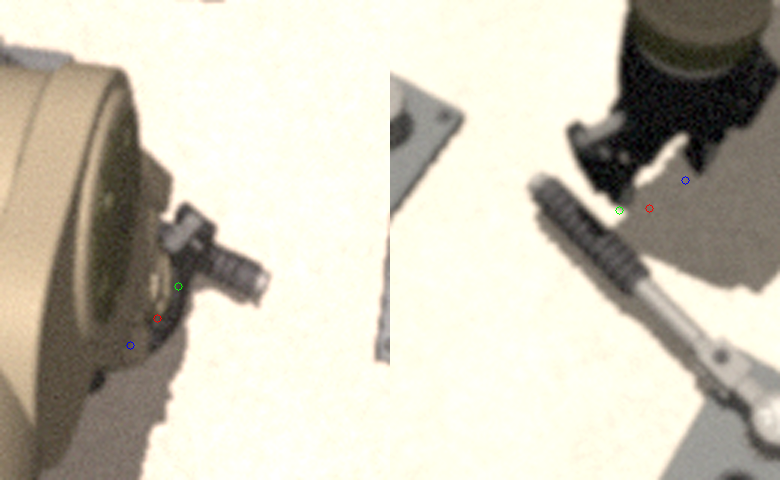

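```bash
python3 - <<'E'
from h import *
s=env.get_state(); q=s["orientation"]; r=R.from_quat([q[1],q[2],q[3],q[0]])
p=env.read_camera("scene")
E=np.array(p["extrinsics"]);print("cam",(-E[:3,:3].T@E[:3,3]).round(3), "fov",p["fovy"],p["cx"],p["cy"],"tcp",s["tcp_pos"],s["finger_gap"])
for z in(.02,.035,.05,.065,.08,.095):
    P=back(p,[[308.3,197.7],[332.7,186.7]],z); print(z,(r.inv().apply(P-s["tcp_pos"])*1e3).round(0).tolist())
im=cv2.cvtColor(p["pixels"],cv2.COLOR_RGB2BGR)[140:240,260:390]
cv2.imwrite("pics/f6.png",cv2.convertScaleAbs(cv2.resize(im,None,fx=6,fy=6,interpolation=cv2.INTER_CUBIC),alpha=3))
print(env.spot_in("torque_grip",p)[:1],env.landmark_of("torque_grip",p))
E
```

```text
cam [0.946 0.087 0.802] fov 48.47824444685168 259.880123438238 187.71999512837382 tcp [0.53502983 0.01553816 0.02546306] 0.05121821547633463
0.02 [[-13.0, 11.0, 5.0], [-13.0, -48.0, 5.0]]
0.035 [[-7.0, 16.0, -10.0], [-7.0, -41.0, -10.0]]
0.05 [[-1.0, 21.0, -25.0], [-0.0, -35.0, -25.0]]
0.065 [[6.0, 26.0, -40.0], [6.0, -29.0, -40.0]]
0.08 [[12.0, 31.0, -55.0], [12.0, -23.0, -55.0]]
0.095 [[18.0, 37.0, -69.0], [18.0, -16.0, -70.0]]
[{'centre': [0.5914, 0.0059, 0.056], 'confidence': 0.64}] [{'centre': [0.5783, -0.0121, 0.0449], 'confidence': 0.56}]
```

View pics/f6.png

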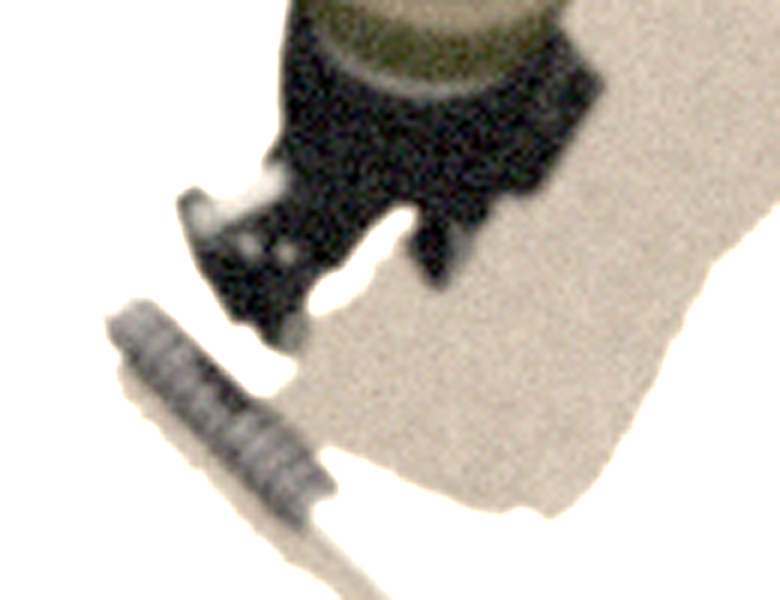

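The fingertips ride at about z = 0.06, much higher than the TCP reading implies, so they passed just over the grip without touching it. I'll lift, go back, and lower further in two steps while checking the force.

>>> move_arm:
  targets:
    - [[0,-5,-30],[0,0,0],-0.2]
    - [[4,25,-40],[0,0,-0.7],-0.2]
    - [[8,52,-35],[0,0,-1.4],-0.2]
    - [[8,52,-10],[0,0,-1.4],-0.2]
    - [[8,52,0],[0,0,-1.4],-0.2]

```text
clock: 4.88
tcp_pos: [0.5791, -0.0104, 0.0234]
orientation: [-0.001, 0.841, 0.541, -0.001]
wrist_force: [-0.7, -0.0, -0.7]
finger_gap: 0.0512
grip_force: 0.0
```

>>> move_arm:
  targets:
    - [[0,0,5],[0,0,0],-0.2]
    - [[0,0,10],[0,0,0],-0.2]
    - [[0,0,15],[0,0,0],-0.2]
    - [[0,0,15],[0,0,0],-0.2]

```text
clock: 5.38
tcp_pos: [0.58, -0.0102, 0.0099]
orientation: [-0.0, 0.841, 0.541, -0.0]
wrist_force: [-1.2, 0.9, 0.3]
finger_gap: 0.0514
grip_force: 0.0
```

```bash
python3 - <<'E'
from h import *
push(); go(.580,-.0105,.005,65.5)
p=env.read_camera("scene")
im=cv2.cvtColor(p["pixels"],cv2.COLOR_RGB2BGR)[140:240,240:370]
cv2.imwrite("pics/f7.png",cv2.convertScaleAbs(cv2.resize(im,None,fx=5,fy=5,interpolation=cv2.INTER_CUBIC),alpha=3))
E
```

```text
F tool [ 0.3 -1.5 -0.3] tool x deg 65.5
t 5.38 tcp [ 0.58   -0.0102  0.0099] F [-1.2  0.9  0.3] gap 0.051 shift [-0.2  0.1  4.9] turn [-0.  0.  0.]
```

View pics/f7.png

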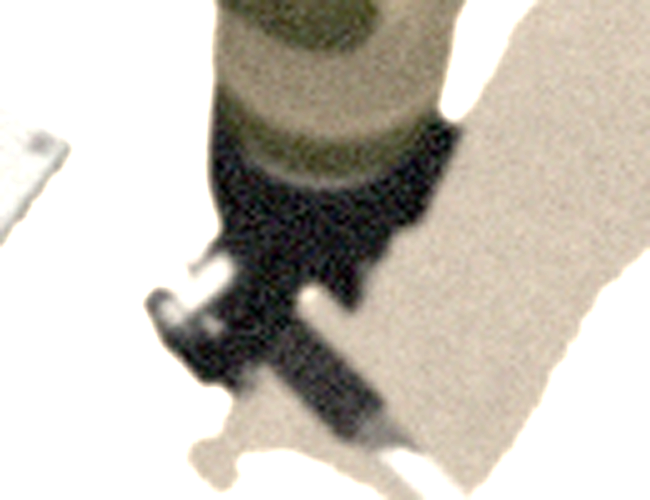

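The grip now lies between the fingers. I'll lower a little more and push again, then check.

>>> move_arm:
  targets:
    - [[0,-5,6],[0,0,0],-0.2]
    - [[0,-10,7],[0,0,0],-0.2]
    - [[1,-19,7],[0,0,0.2],-0.2]
    - [[2,-25,7],[0,0,0.4],-0.2]
    - [[2,-25,7],[0,0,0.4],-0.2]

```text
clock: 6.05
tcp_pos: [0.5577, 0.0021, 0.003]
orientation: [-0.0, 0.859, 0.512, -0.0]
wrist_force: [0.3, 0.4, 0.5]
finger_gap: 0.051
grip_force: 0.0
```

```bash
python3 -c "
from h import *
push(); wrench(); push(); arc(61.5)"
```

```text
F tool [ 0.5  0.1 -0.5] tool x deg 61.5
breakover [[0.5404, -0.0517], [0.5579, -0.025]] 56.8 144
bolt_turn [[0.5413, -0.0523], [0.5621, -0.0209]] 56.5 181
F tool [0.3 0.3 0.3] tool x deg 61.5
t 6.3 tcp [0.5583 0.0019 0.003 ] F [ 0.4  0.1 -0.3] gap 0.052 shift [ -1.8  -0.1 -21. ] turn [-0. -0.  0.]
```

The push works: the handle turned about 4.6° and moved only at the grip. I'll keep going around the arc.

>>> move_arm:
  targets:
    - [[1,-6,0],[0,0,0.2],-0.2]
    - [[2,-12,0],[0,0,0.4],-0.2]
    - [[2,-17,0],[0,0,0.6],-0.2]
    - [[3,-23,0],[0,0,0.8],-0.2]
    - [[4,-26,0],[0,0,0.9],-0.2]

```text
clock: 6.92
tcp_pos: [0.538, 0.0175, 0.0032]
orientation: [0.001, 0.897, 0.442, 0.0]
wrist_force: [1.1, -2.0, -0.9]
finger_gap: 0.0513
grip_force: 1.1
```

```bash
python3 -c "
from h import *
push(); arc(52.5)"
```

```text
F tool [-0.9  2.1  0.9] tool x deg 52.5
t 6.92 tcp [0.538  0.0175 0.0032] F [ 1.1 -2.  -0.9] gap 0.051 shift [ -1.8  -0.3 -20.8] turn [ 0.01 -0.   -0.  ]
```

>>> move_arm:
  targets:
    - [[0.5,-3,0],[0,0,0.1],-0.2]
    - [[1,-6,0],[0,0,0.2],-0.2]
    - [[1,-9,0],[0,0,0.3],-0.2]

```text
clock: 7.3
tcp_pos: [0.531, 0.024, 0.0031]
orientation: [0.0, 0.908, 0.418, 0.0]
wrist_force: [1.1, -2.6, 0.3]
finger_gap: 0.051
grip_force: 1.2
```

```bash
python3 -c "
from h import *
push(); arc(49.5); wrench()"
```

```text
F tool [-1.3  2.5 -0.3] tool x deg 49.4
t 7.3 tcp [0.531  0.024  0.0031] F [ 1.1 -2.6  0.3] gap 0.051 shift [ -1.8   0.7 -20.9] turn [ 0.   -0.   -0.01]
breakover [[0.5019, -0.0258], [0.534, 0.004]] 42.9 202
bolt_turn [[0.5014, -0.0252], [0.5351, 0.0013]] 38.1 204
```

>>> move_arm:
  targets:
    - [[0.5,-3,0],[0,0,0.1],-0.2]
    - [[1,-6,0],[0,0,0.2],-0.2]
    - [[1,-9,0],[0,0,0.3],-0.2]

```text
clock: 7.92
tcp_pos: [0.5246, 0.0308, 0.003]
orientation: [0.0, 0.919, 0.394, 0.0]
wrist_force: [0.9, -1.4, -0.8]
finger_gap: 0.0513
grip_force: 1.2
```

```bash
python3 -c "
from h import *
push(); arc(46.5)"
```

```text
F tool [-0.4  1.6  0.8] tool x deg 46.4
t 7.92 tcp [0.5246 0.0308 0.003 ] F [ 0.9 -1.4 -0.8] gap 0.051 shift [ -1.9   1.3 -21. ] turn [ 0.   -0.   -0.01]
```

>>> move_arm:
  targets:
    - [[0.5,-3,0],[0,0,0.1],-0.2]
    - [[1,-6,0],[0,0,0.2],-0.2]
    - [[1,-9,0],[0,0,0.3],-0.2]

```text
clock: 8.3
tcp_pos: [0.5187, 0.0378, 0.003]
orientation: [-0.0, 0.929, 0.37, 0.0]
wrist_force: [1.5, -2.5, -0.9]
finger_gap: 0.0511
grip_force: 1.2
```

```bash
python3 -c "
from h import *
push(); arc(43.5); wrench()"
```

```text
F tool [-0.6  2.8  0.9] tool x deg 43.4
t 8.3 tcp [0.5187 0.0378 0.003 ] F [ 1.5 -2.5 -0.9] gap 0.051 shift [ -1.8   1.9 -21. ] turn [-0.   -0.   -0.01]
breakover [[0.484, -0.0098], [0.5203, 0.0179]] 37.3 232
bolt_turn [[0.4844, -0.0092], [0.5232, 0.0197]] 36.7 240
```

>>> move_arm:
  targets:
    - [[0.5,-3,0],[0,0,0.1],-0.2]
    - [[1,-6,0],[0,0,0.2],-0.2]
    - [[1,-9,0],[0,0,0.3],-0.2]

```text
clock: 8.93
tcp_pos: [0.516, 0.0424, 0.0033]
orientation: [0.003, 0.939, 0.345, 0.001]
wrist_force: [6.6, -9.0, -5.7]
finger_gap: 0.0511
grip_force: 5.7
```

>>> move_arm:
  targets:
    - [[0.5,-3,0],[0,0,0.1],-0.2]
    - [[1,-6,0],[0,0,0.2],-0.2]
    - [[1,-9,0],[0,0,0.3],-0.2]

```text
clock: 9.3
tcp_pos: [0.5108, 0.0495, 0.0032]
orientation: [0.003, 0.947, 0.32, 0.001]
wrist_force: [6.4, -11.0, -4.7]
finger_gap: 0.0513
grip_force: 6.1
```

```bash
python3 -c "
from h import *
push(); arc(37.5); wrench(); push()"
```

```text
F tool [-1.6 12.6  4.8] tool x deg 37.3
t 9.3 tcp [0.5108 0.0495 0.0032] F [  6.4 -11.   -4.7] gap 0.051 shift [ -2.1  -1.1 -20.8] turn [ 0.04  0.   -0.02]
breakover [[0.4731, 0.0078], [0.512, 0.031]] 30.8 208
bolt_turn [[0.4736, 0.005], [0.6639, 0.1479]] 36.9 325
F tool [-0.3  9.8  4.5] tool x deg 37.4
```

The bolt is home: force jumped to about 11 N, and the hinge has bent roughly 4–5°. I'll now turn about the hinge, 10° first.

>>> move_arm:
  targets:
    - [[0.5,-4,0],[0,0,0.2],-0.2]
    - [[1,-8,0],[0,0,0.4],-0.2]
    - [[2,-12,0],[0,0,0.6],-0.2]
    - [[3,-16,0],[0,0,0.8],-0.2]
    - [[4,-20,0],[0,0,1.0],-0.2]

```text
clock: 10.18
tcp_pos: [0.5022, 0.0682, 0.0032]
orientation: [0.003, 0.972, 0.236, 0.002]
wrist_force: [7.6, -8.7, -5.8]
finger_gap: 0.0513
grip_force: 6.0
```

```bash
python3 - <<'E'
from h import *
push(); p=wrench(); push(); go(.61,.1075,.003,27)
c=cv2.cvtColor(p["pixels"],cv2.COLOR_RGB2BGR)[110:260,110:260]; s=env.read_camera("scene")
d=cv2.cvtColor(s["pixels"],cv2.COLOR_RGB2BGR)[150:300,250:400]
cv2.imwrite("pics/b8.png",cv2.convertScaleAbs(cv2.resize(np.hstack([c,d]),None,fx=2.66,fy=2.66,interpolation=cv2.INTER_CUBIC),alpha=2))
E
```

```text
F tool [ 2.8 11.2  5.9] tool x deg 27.3
breakover [[0.4573, 0.0311], [0.6048, 0.1014]] 25.5 473
bolt_turn [[0.4597, 0.0268], [0.6677, 0.1441]] 29.4 987
F tool [ 1.7 10.6  5.5] tool x deg 27.4
t 10.43 tcp [0.5019 0.0686 0.0032] F [ 6.4 -8.6 -5.4] gap 0.051 shift [113.9  15.2   0.5] turn [ 0.03 -0.01  0.04]
```

View pics/b8.png

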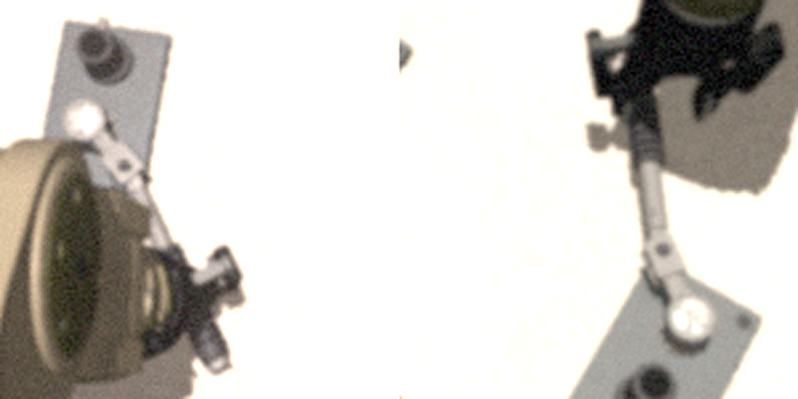

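Pin at (124,165) and bolt at (84,120) in the crop put the head at about 41°. The handle is at about 26°, so the bend is about 15°. One more push of 5°, then I'll back off to clear the pad.

>>> move_arm:
  targets:
    - [[0.5,-4,0],[0,0,0.2],-0.2]
    - [[1,-8,0],[0,0,0.4],-0.2]
    - [[2,-10,0],[0,0,0.5],-0.2]
    - [[1,0,0],[0,0,0.5],-0.2]
    - [[1,3,0],[0,0,0.5],-0.2]

```text
clock: 11.1
tcp_pos: [0.5011, 0.0683, 0.0028]
orientation: [-0.0, 0.981, 0.195, -0.0]
wrist_force: [1.0, 0.5, 0.1]
finger_gap: 0.0511
grip_force: 0.0
```

```bash
python3 -c "
from h import *
push(); wrench()"
```

```text
F tool [ 1.2 -0.1 -0.1] tool x deg 22.5
breakover [[0.4516, 0.0439], [0.6052, 0.1006]] 20.3 313
bolt_turn [[0.4528, 0.0399], [0.6666, 0.1405]] 25.2 744
```

Contact is released and the bend is about 20°. I'll lift straight up, then check with the arm out of the way.

>>> move_arm:
  targets:
    - [[0,0,-20],[0,0,0],-0.2]
    - [[0,0,-60],[0,0,0],-0.2]
    - [[0,0,-110],[0,0,0],-0.2]
    - [[0,0,-150],[0,0,0],-0.2]
    - [[-50,30,-160],[0,0,0],-0.2]

```text
clock: 11.98
tcp_pos: [0.4703, 0.0225, 0.1662]
orientation: [0.001, 0.98, 0.198, 0.004]
wrist_force: [0.1, -1.4, 0.1]
finger_gap: 0.0514
grip_force: 0.0
```

>>> move_arm:
  targets:
    - [[-30,50,0],[0,0,0],-0.2]
    - [[-60,100,0],[0,0,0],-0.2]
    - [[-60,150,0],[0,0,0],-0.2]
    - [[-60,160,0],[0,0,0],-0.2]
    - [[-60,160,0],[0,0,0],-0.2]

```text
clock: 12.6
tcp_pos: [0.4723, -0.1491, 0.1626]
orientation: [-0.0, 0.981, 0.195, -0.0]
wrist_force: [0.2, 0.0, -0.8]
finger_gap: 0.0511
grip_force: 0.0
```

```bash
python3 - <<'E'
from h import *
push(); p=wrench()
print([(d["centre"]) for d in env.landmark_of("ratchet_grip",p)])
s=env.read_camera("scene"); print(env.landmark_of("ratchet_grip",s))
c=cv2.cvtColor(p["pixels"],cv2.COLOR_RGB2BGR)[110:260,110:260]
d=cv2.cvtColor(s["pixels"],cv2.COLOR_RGB2BGR)[150:300,250:400]
cv2.imwrite("pics/b9.png",cv2.convertScaleAbs(cv2.resize(np.hstack([c,d]),None,fx=2.66,fy=2.66,interpolation=cv2.INTER_CUBIC),alpha=2))
E
```

```text
F tool [0.2 0.  0.8] tool x deg 22.5
breakover [[0.4516, 0.0452], [0.6005, 0.1035]] 21.4 759
bolt_turn [[0.4537, 0.0404], [0.665, 0.1422]] 25.7 1213
[]
[{'centre': [0.4552, -0.3242, 0.0433], 'confidence': 0.92}, {'centre': [0.5028, 0.0637, 0.0486], 'confidence': 0.56}]
```

View pics/b9.png

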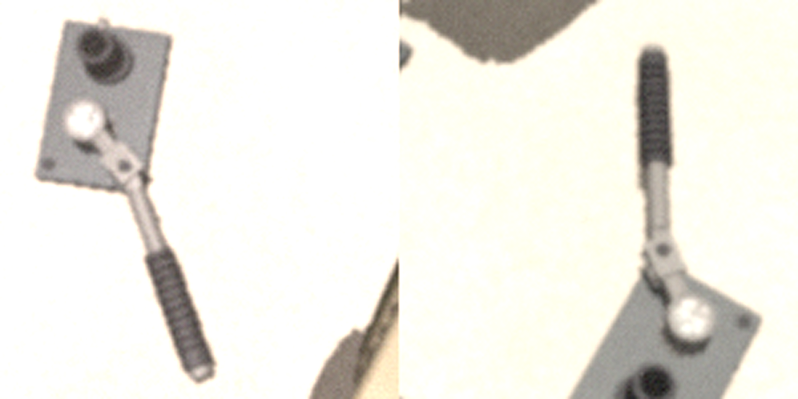

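The top crop shows the wrench clearly kinked at the pin (124,165): head at about 41°, handle at about 21°, so the bend is about 20°. The ratchet is unmoved and the robot is clear.

```bash
python3 -c "
from workcell import env
print(env.hand_in())"
```

```text
the job is handed in; nothing more can be done
None
```

The bolt is home, the wrench's hinge is left bent by about 20° as measured from the camera, the ratchet is unmoved, the arm is clear, and the job was handed in with the clock at about 13 s; no verdict was returned.

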